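# Plug the open jar of castings

## Task

Lift only the top plug off the nested stack on the wooden stand, leaving the plug under it in the stand, and set it loosely, upright, in the neck of the jar that has no plug yet. Let go of it while it still stands about a centimetre proud of the rim; then, with the fingers pressing from above and not gripping it, push it fully home until its collar sits on the rim. Keep both jars standing where they are and leave the other things alone.

Things in the scene. Friction and masses are not known exactly. Their poses are not given: they have to be found in the camera images.
- top_plug: White plastic plug, the upper of two alike in a nested stack; 54 mm high, about 40 g. Origin: centre of its underside, z up its axis. z 0 to 25 mm: solid taper, diameter 28 (bottom) to 37 mm. z 25 to 54 mm: straight collar, outer diameter 48 mm (45 mm in its lowest 3 mm), an open cup: inner diameter 40 mm, inner floor at z 28 mm. It hangs loosely in the cup of the plug below, its collar on that plug's rim.
- plug_shoulder (a point): On the top plug's axis at the underside of its collar (25 mm above its origin): the face that lands on the jar's rim.
- lower_plug: The plug under the top plug, same shape; origin at its underside, 29 mm below the top plug's; its taper hangs in the stand's hole, its collar rests on the stand. Its collar begins right under the top plug's collar with no gap, so fingers that reach more than 29 mm below the top rim of the stack grip this plug too.
- stand: Square pale wooden block 72 x 72 x 32 mm with a 41 mm hole, fixed on the cutting mat; origin at the centre of its underside. The stack's top rim is 90 mm above the stand's underside.
- open_jar: Glass jar with loose castings in it and an open neck, standing free, about 0.6 kg; body diameter 68 mm, neck outer diameter 54 mm, rim 85 mm high. Origin: centre of its underside, z up.
- jar_mouth (a point): Centre of the open jar's 40 mm mouth, in the rim plane, z up. Inside, 3 to 15 mm below the rim, eight sprung rubber lips form a seal tapered like the plug. A plug set in without force stops with its collar about 10 mm above the rim and stays standing; pushing it home takes about 6 to 12 N, then the collar rests on the rim and friction holds it.
- closed_jar: The same kind of jar, already closed with such a plug (114 mm high over all), standing free; it must stay as it is. It can stand on either side of the open jar. Origin: centre of its underside.
- tin: Small round tin with amber lid, 33 mm across, 18 mm high, a bystander; origin at the centre of its underside.
- low_jar: Low jar with brown lid, 53 mm across, 42 mm high, a bystander; origin at the centre of its underside.
- torch: Black torch standing upright, 35 mm across, 128 mm high, a bystander (fixed); origin at the centre of its underside.

How it is judged:
On the way, in this order (a step that is already met when the one before it is completed fails the run):
1. the top plug stands loosely in the open jar's neck, let go, its collar 4 to 16 mm above the rim (z of plug_shoulder in the frame of jar_mouth between 0.004 and 0.016 m and horizontal distance between plug_shoulder and jar_mouth below 0.004 m and angle between top_plug's own z axis and vertical below 0.25 rad and contact force between the fingers and top_plug below 0.05 N), for 0.2 s.
2. the plug is pressed home: its collar within 2 mm of the rim (z of plug_shoulder in the frame of jar_mouth below 0.002 m and horizontal distance between plug_shoulder and jar_mouth below 0.003 m), for 0.2 s.
At the end, for the whole second after the job is handed in: Top plug home in the open jar: collar within 2 mm of the rim, centred within 3 mm, straight within 4 degrees, at rest. Jars upright, the open one within 40 mm, the closed one within 30 mm of their starts; the lower plug within 6 mm, the bystanders within 30 mm (all of step 2 and z of plug_shoulder in the frame of jar_mouth above -0.003 m and angle between the z axis of top_plug and the z axis of open_jar, either way round below 0.07 rad and linear speed of top_plug below 0.01 m/s and angle between each of open_jar, closed_jar's own z axis and vertical below 0.05 rad and distance of open_jar from where it was at the start of the episode below 0.04 m and distance of each of closed_jar, tin, low_jar from where it was at the start of the episode below 0.03 m and distance of lower_plug from where it was at the start of the episode below 0.006 m); the robot touches nothing.
It fails at once if the lower plug is dragged up or shifted by more than 10 mm (distance of lower_plug from where it was at the start of the episode above 0.01 m).
It fails at once if a jar is tipped by more than 17 degrees (angle between any of open_jar, closed_jar's own z axis and vertical above 0.3 rad).
It fails at once if a bystander is moved by more than 60 mm (distance of any of tin, low_jar from where it was at the start of the episode above 0.06 m).
It also fails if it takes over 56 s, if anything falls off the work surface, if the arm or the gripper's body presses on something with over 40 N, if the wrist force passes 120 N, or if a joint passes its speed limit or range.

## Robot

A 6-joint arm with a two-finger parallel gripper is mounted at the origin on the work surface; the furniture and walls round the work are solid. World frame = base frame: x ahead of the robot, y to its left, z up, the work surface at z = 0. Lengths are in m, angles in rad, forces in N, time in s.
With the tool pointing down it reaches from about 0.35 to 0.85 m from the base axis. Payload 8.1 kg.
Tool frame: the origin (TCP) lies at the very end of the fingers, on their centre line; the grasp point (between the pads) lies 19 mm behind it; z points along the fingers, y is the line along which they close (so a half turn about z gives the same grasp; the last joint's range is limited). The gripper opens to 85 mm and grips with 20 to 120 N. Pads are 22 mm wide; open, the fingers measure 114 mm over their backs; the gripper's body (76 mm by 85 mm) begins 54 mm behind the grasp point. The pads swing forward as they close: fully open they stand 13 mm farther back than shut.
Start: joints at [1.027, 0.13, 1.488, -0, 1.523, -0.085], TCP at [0.266, 0.538, 0.231] pointing down, gripper open.
Joint ranges: [-2.96, 2.96], [-0.89, 2.26], [0.02, 2.5], [-1.34, 4.48], [0, 2.73], [-2.66, 2.66]. Speed limits (rad/s): [2.39, 2.39, 2.79, 3.14, 3.14, 3.14].

## Interface

Orientations are given as a unit quaternion [w, x, y, z].
In Python, from rig import reach, servo_line, set_joints, gripper_to, wait, solve_ik, read_camera, camera_params, MotionError, finish_job, current_t, current_joint_positions, current_joint_velocities, current_effort, current_position, current_tcp_rot, current_contact_force, current_torque, current_width, current_grip_force gives the robot as it stands. Calls block until the motion is done:
- reach(position, orientation): joint-space move of the TCP to a pose.
- servo_line(position, ori=None, velocity=0.15, threshold=None): straight line of the TCP; ori=None keeps the orientation; velocity is the mean speed in m/s. With threshold (N) it stops when the force on the tool has changed by that much, and returns True; else False.
- set_joints(angles): joint-space move.
- gripper_to(opening): finger opening in m; the grip force is fixed at half the most; returns when the fingers have stopped.
- wait(seconds).
- solve_ik(position, orientation): joint angles nearest the present ones, or None.
- read_camera(name): name is "scene" or "top"; returns the picture (480x640x3 uint8, blue, green, red); there is no depth.
- camera_params(name): a dict with "camera_matrix" (3x3 intrinsics, pixels), "D" ([k1, k2, p1, p2, k3] as OpenCV has them; the pictures are not rectified), "cam_to_world" (4x4, takes a point from camera to world coordinates). Camera axes: x right, y down, z forward; pixel columns grow to the right and rows downward; lengths in m; the calibration is good to about 2 mm. A picture is of the moment at which its call begins. camera_params takes no time and is no camera call.
A pose or a line that the arm cannot do raises MotionError and nothing moves.
- finish_job(): hands the job in; it is judged then, once.
Readings, each from a call of its own:
- current_t(): time.
- current_joint_positions(): joint angles.
- current_joint_velocities(): joint speeds.
- current_effort(): joint torques, N m.
- current_position(): TCP position.
- current_tcp_rot(): TCP orientation.
- current_contact_force(): force on the tool from outside, world axes, zero at the start.
- current_torque(): the same for the moment, N m.
- current_width(): finger opening in m.
- current_grip_force(): force on a finger pad.
Only numpy, scipy, OpenCV 4.12 (cv2) and the standard library are available. Lean on these libraries where they do the work, as an engineer would, in place of code of your own. Each camera call takes 0.05 s, during which the arm holds its last target. There are 200 camera calls.

## Working session

There is one attempt and no reset: what is moved stays moved. The work goes in short steps, each a Python script; the robot and the scene stay as the last script left them, time stands still between calls to the robot, and variables do not carry over. Pictures are saved under pics/ and viewed, at most 11 in all, crops included, and the job is handed in when it is done.

```bash
mkdir -p pics; cat > h.py <<'E'
import numpy as np, cv2
from rig import *
def ray(cam,uv):
    p=camera_params(cam);K=np.array(p["camera_matrix"],float);D=np.array(p["D"],float);T=np.array(p["cam_to_world"])
    n=cv2.undistortPoints(np.array(uv,float).reshape(-1,1,2),K,D).reshape(-1,2)
    d=np.c_[n,np.ones(len(n))]@T[:3,:3].T
    return T[:3,3],d
def onplane(cam,uv,z):
    o,d=ray(cam,uv); return o+d*((z-o[2])/d[:,2])[:,None]
def proj(cam,P):
    p=camera_params(cam);K=np.array(p["camera_matrix"],float);D=np.array(p["D"],float);T=np.linalg.inv(np.array(p["cam_to_world"]))
    return cv2.projectPoints(np.array(P,float).reshape(-1,3),cv2.Rodrigues(T[:3,:3])[0],T[:3,3],K,D)[0].reshape(-1,2)
E
python3 - <<'E'
from h import *
for c in("scene","top"):
    cv2.imwrite(f"pics/{c}0.png",read_camera(c)); p=camera_params(c); print(c,np.round(p["cam_to_world"],3),np.round(p["camera_matrix"],0))
print(current_t(),current_tcp_rot(),current_width())
E
```

```text
scene [[ 0.701 -0.526  0.482  0.151]
 [-0.713 -0.529  0.461 -0.234]
 [ 0.012 -0.666 -0.746  0.725]
 [ 0.     0.     0.     1.   ]] [[557.   0. 320.]
 [  0. 557. 235.]
 [  0.   0.   1.]]
top [[-0.014 -0.999  0.036  0.544]
 [-1.     0.013 -0.012  0.15 ]
 [ 0.011 -0.036 -0.999  1.066]
 [ 0.     0.     0.     1.   ]] [[496.   0. 307.]
 [  0. 496. 237.]
 [  0.   0.   1.]]
0.1 [-2.76466438e-04  2.27377765e-01  9.73806251e-01 -8.12895169e-04] 0.08536160096493776
```

View pics/scene0.png

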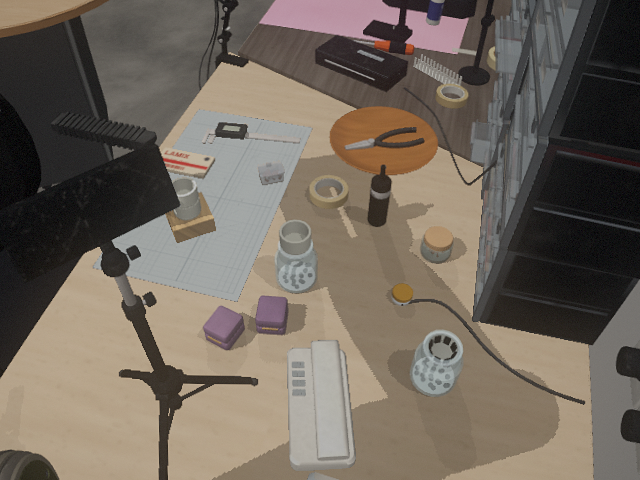

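View pics/top0.png

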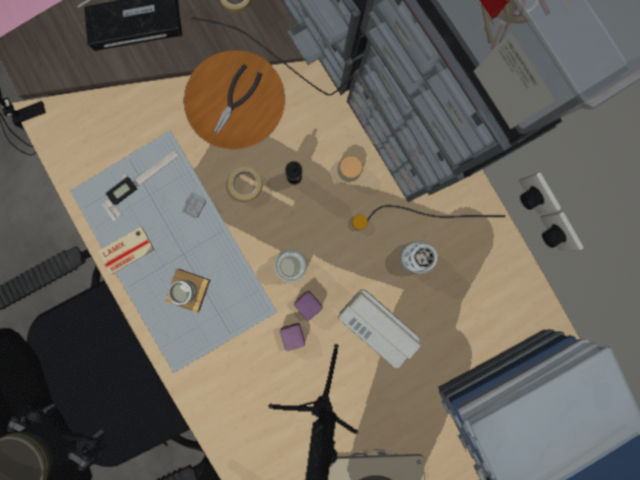

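The scene view shows the stack (187,205), the open jar (441,350), the closed jar (296,240) and a tripod near the base. The top view shows the stack at (181,292), the open jar at (420,257), the closed jar at (290,265) and the tripod hub at (320,405). Next I'll measure the targets and the tripod.

```bash
python3 - <<'E'
from h import *
s=cv2.imread("pics/scene0.png");t=cv2.imread("pics/top0.png")
pr=lambda *a:print(*[np.round(x,4) if not isinstance(x,str) else x for x in a])
pr("stack top",onplane("top",[[181,292]],.09),onplane("scene",[[186,186]],.09))
pr("openjar",onplane("top",[[420,257]],.085),onplane("scene",[[442,349]],.085))
pr("closed",onplane("top",[[290,265]],.114),onplane("scene",[[295,231]],.114))
pr("tripod feet",onplane("scene",[[122,374],[255,381],[163,478]],0),onplane("top",[[271,406],[336,347],[355,432]],0))
def tri(a,b):
    o1,d1=ray("scene",[a]);o2,d2=ray("top",[b]);A=np.c_[d1[0],-d2[0]];k=np.linalg.lstsq(A,o2-o1,rcond=None)[0]
    return o1+k[0]*d1[0],o2+k[1]*d2[0]
pr("hub",*tri((167,381),(321,405)))
pr("tcp px",proj("top",[current_position(),[0,0,0]]),proj("scene",[current_position()]))
a=cv2.resize(t[240:330,140:230],None,fx=4,fy=4,interpolation=2);b=cv2.resize(t[212:302,375:465],None,fx=4,fy=4,interpolation=2)
c=cv2.resize(s[160:250,145:235],None,fx=4,fy=4,interpolation=2);d=cv2.resize(s[315:405,395:485],None,fx=4,fy=4,interpolation=2)
m=np.vstack([np.hstack([a,b]),np.hstack([c,d])]);cv2.imwrite("pics/m.png",cv2.resize(m,(600,600)))
E
```

```text
stack top [[0.4735 0.3879 0.09  ]] [[0.48   0.3917 0.09  ]]
openjar [[ 0.536  -0.0866  0.085 ]] [[ 0.5338 -0.0938  0.085 ]]
closed [[0.5246 0.1716 0.114 ]] [[0.5242 0.1745 0.114 ]]
tripod feet [[0.2229 0.2263 0.    ]
 [0.3542 0.0833 0.    ]
 [0.1777 0.0624 0.    ]] [[0.2193 0.2193 0.    ]
 [0.3448 0.0779 0.    ]
 [0.1588 0.0389 0.    ]]
hub [0.2486 0.1161 0.0987] [0.2497 0.1153 0.0984]
tcp px [[ 78.7732 418.7071]
 [373.1888 501.8237]] [[ -3.7681 140.2362]]
```

View pics/m.png

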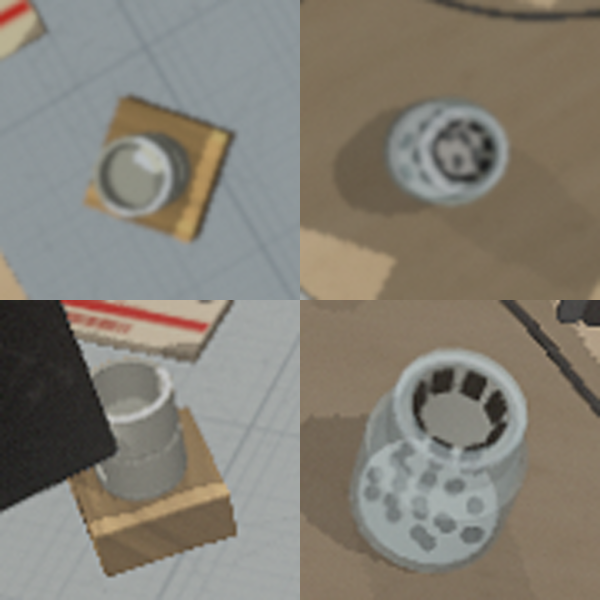

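```bash
python3 - <<'E'
from h import *
pr=lambda *a:print(*[np.round(x,4) if not isinstance(x,str) else x for x in a])
pr("stack",onplane("top",[[180.8,292.3]],.09),onplane("scene",[[184.3,186]],.09))
pr("jar",onplane("top",[[424.7,257.3]],.085),onplane("scene",[[443,345.3]],.085))
Z=np.arange(0,.7,.1);P=np.c_[0*Z+.25,0*Z+.116,Z];print(np.round(np.c_[Z,proj("top",P),proj("scene",P)],0))
def pl(uv,x,ax): 
    o,d=ray("scene",uv);return o+d*((x-o[ax])/d[:,ax])[:,None]
pr("plate if x=.25",pl([[105,245],[160,147],[180,205],[0,195],[10,280],[110,240]],.25,0))
pr("plate if z=.3/.4",onplane("scene",[[105,245],[160,147],[180,205],[0,195]],.3),onplane("scene",[[105,245],[160,147],[180,205],[0,195]],.4))
t=cv2.imread("pics/top0.png");cv2.imwrite("pics/c.png",np.vstack([cv2.resize(t[330:480,200:500],None,fx=2,fy=2),cv2.resize(t[380:480,0:300],None,fx=2,fy=2)]))
E
```

```text
stack [[0.4729 0.3883 0.09  ]] [[0.478  0.3937 0.09  ]]
jar [[ 0.5353 -0.0961  0.085 ]] [[ 0.5393 -0.0913  0.085 ]]
[[  0. 319. 391. 182. 414.]
 [  0. 321. 405. 168. 380.]
 [  0. 323. 422. 150. 337.]
 [  0. 326. 443. 127. 282.]
 [  0. 329. 471.  97. 209.]
 [  0. 334. 507.  59. 110.]
 [  1. 340. 557.  10. -29.]]
plate if x=.25 [[ 0.25    0.136   0.3385]
 [ 0.25   -0.0276  0.5483]
 [ 0.25   -0.0342  0.5119]
 [ 0.25    0.6907  0.024 ]
 [ 0.25    2.5014 -1.9436]
 [ 0.25    0.1146  0.3628]]
plate if z=.3/.4 [[0.2599 0.1728 0.3   ]
 [0.3895 0.263  0.3   ]
 [0.3487 0.1649 0.3   ]
 [0.2109 0.3264 0.3   ]] [[0.2342 0.077  0.4   ]
 [0.3333 0.146  0.4   ]
 [0.3021 0.0709 0.4   ]
 [0.1968 0.1945 0.4   ]]
```

View pics/c.png

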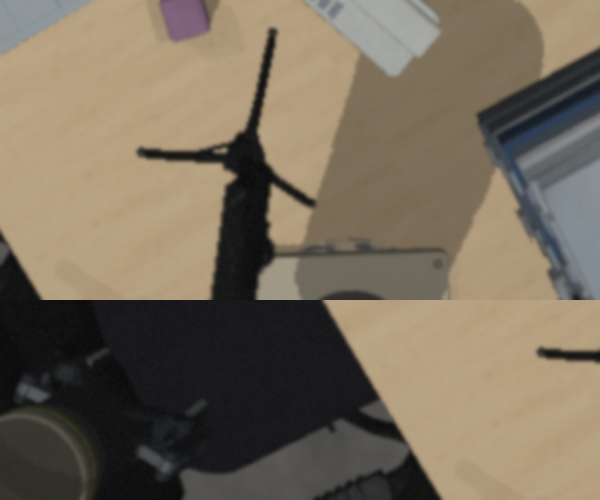

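```bash
python3 - <<'E'
from h import *
def tri(a,b):
    o1,d1=ray("scene",[a]);o2,d2=ray("top",[b]);A=np.c_[d1[0],-d2[0]];k=np.linalg.lstsq(A,o2-o1,rcond=None)[0]
    return np.round(np.r_[o1+k[0]*d1[0],o2+k[1]*d2[0]],3)
for a in((160,147),(180,205)):
  for b in((312,418),(333,414),(325,418)): print(a,b,tri(a,b))
# base-to-target azimuths and joint solutions
import math
for n,P in(("stack",(.475,.390,.2)),("jar",(.537,-.094,.2)),("jarhi",(.537,-.094,.35))):
  for yaw in np.arange(0,180,30):
    a=math.radians(yaw); q=[0,math.cos(a/2),math.sin(a/2),0]
    j=solve_ik(P,q); print(n,yaw,None if j is None else np.round(j,2))
E
```

```text
(160, 147) (312, 418) [0.329 0.137 0.408 0.327 0.138 0.409]
(160, 147) (333, 414) [0.321 0.121 0.422 0.335 0.111 0.418]
(160, 147) (325, 418) [0.323 0.125 0.418 0.329 0.122 0.416]
(180, 205) (312, 418) [0.327 0.122 0.346 0.308 0.138 0.352]
(180, 205) (333, 414) [0.319 0.106 0.363 0.317 0.108 0.363]
(180, 205) (325, 418) [0.322 0.11  0.358 0.311 0.119 0.361]
stack 0 [ 0.6   0.18  1.49 -0.    1.47  2.17]
stack 30 [ 0.6   0.18  1.49 -0.    1.47  1.65]
stack 60 [ 0.6   0.18  1.49 -0.    1.47  1.13]
stack 90 [ 0.6   0.18  1.49 -0.    1.47  0.6 ]
stack 120 [ 0.6   0.18  1.49 -0.    1.47  0.08]
stack 150 [ 0.6   0.18  1.49 -0.    1.47 -0.44]
jar 0 [-0.27 -0.    1.68 -0.    1.46  1.3 ]
jar 30 [-0.27 -0.    1.68 -0.    1.46  0.78]
jar 60 [-0.27 -0.    1.68 -0.    1.46  0.26]
jar 90 [-0.27 -0.    1.68 -0.    1.46 -0.27]
jar 120 [-0.27 -0.    1.68 -0.    1.46 -0.79]
jar 150 [-0.27 -0.    1.68 -0.    1.46 -1.31]
jarhi 0 [-0.27 -0.04  1.45 -0.    1.73  1.3 ]
jarhi 30 [-0.27 -0.04  1.45 -0.    1.73  0.78]
jarhi 60 [-0.27 -0.04  1.45 -0.    1.73  0.26]
jarhi 90 [-0.27 -0.04  1.45 -0.    1.73 -0.27]
jarhi 120 [-0.27 -0.04  1.45 -0.    1.73 -0.79]
jarhi 150 [-0.27 -0.04  1.45 -0.    1.73 -1.31]
```

```bash
cat > fk.py <<'E'
from h import *
from scipy.optimize import least_squares
from scipy.spatial.transform import Rotation as R
def fk(p,q):
    a,h,L1,L2,e,Lt,d=p  # e: forearm perpendicular offset, d lateral
    s=q[1];f=q[1]+q[2]
    el=np.array([a+L1*np.sin(s),0,h+L1*np.cos(s)])
    w=el+L2*np.array([np.sin(f),0,np.cos(f)])+e*np.array([-np.cos(f),0,np.sin(f)])
    w[1]=d
    g=f+q[4]
    t=w+Lt*np.array([np.sin(g),0,np.cos(g)])
    Rz=R.from_euler('z',q[0])
    return Rz.apply(np.array([[a,0,h],el,w,t]))
def fit():
    S=[]
    for P in((.5,.1,.2),(.6,.2,.35),(.45,-.1,.1),(.55,.39,.15),(.45,.35,.4),(.7,0,.2)):
        for tilt in(0,.3,-.3):
            az=np.arctan2(P[1],P[0])
            # tilt in the arm plane
            for it in range(4):
                q4=(R.from_euler('z',az)*R.from_euler('y',np.pi-tilt)).as_quat(); j=solve_ik(P,[q4[3],*q4[:3]])
                if j is None: break
                az=j[0]
            if j is not None and abs(j[3])<.02: S.append((P,j))
    f=lambda p:np.ravel([fk(p,q)[3]-P for P,q in S])
    r=least_squares(f,[.05,.35,.4,.35,0,.3,.05]);return r.x,np.abs(r.fun).max(),len(S)
E
python3 - <<'E'
from fk import *
p,e,n=fit();print(np.round(p,4),e,n)
def pl(uv,x,ax): 
    o,d=ray("scene",uv);return o+d*((x-o[ax])/d[:,ax])[:,None]
print(np.round(pl([[160,147],[180,205],[0,195],[20,280],[55,115]],.122,1),3))
for P in((.475,.39,.07),(.475,.39,.2),(.475,.39,.3),(.537,-.094,.1),(.55,.15,.3)):
    j=solve_ik(P,[0,1,0,0]);print(P,np.round(fk(p,j),3).tolist())
print(np.round(fk(p,current_joint_positions()),3).tolist())
E
```

```text
[ 0.      0.3181  0.3691  0.5534 -0.0616  0.3648  0.0511] 0.00036302580653270466 18
[[0.322 0.122 0.42 ]
 [0.327 0.122 0.346]
 [0.189 0.122 0.455]
 [0.17  0.122 0.371]
 [0.248 0.122 0.494]]
(0.475, 0.39, 0.07) [[0.0, 0.0, 0.318], [0.089, 0.061, 0.671], [0.475, 0.39, 0.435], [0.475, 0.39, 0.07]]
(0.475, 0.39, 0.2) [[0.0, 0.0, 0.318], [0.056, 0.039, 0.681], [0.475, 0.39, 0.565], [0.475, 0.39, 0.2]]
(0.475, 0.39, 0.3) [[0.0, 0.0, 0.318], [0.046, 0.032, 0.683], [0.475, 0.39, 0.665], [0.475, 0.39, 0.3]]
(0.537, -0.094, 0.1) [[0.0, -0.0, 0.318], [0.031, -0.008, 0.686], [0.537, -0.094, 0.465], [0.537, -0.094, 0.1]]
(0.55, 0.15, 0.3) [[0.0, 0.0, 0.318], [0.011, 0.002, 0.687], [0.55, 0.15, 0.665], [0.55, 0.15, 0.3]]
[[0.0, 0.0, 0.318], [0.025, 0.041, 0.684], [0.266, 0.538, 0.595], [0.265, 0.537, 0.23]]
```

```bash
cat > c.py <<'E'
from fk import *
Q=[0,2**-.5,2**-.5,0]; ST=np.array([.4755,.391]); JR=np.array([.5373,-.0937])
def st(m=""): print(m,round(current_t(),2),np.round(current_position(),4),"F",np.round(current_contact_force(),2),"w",round(current_width(),4),"g",np.round(current_grip_force(),1))
E
python3 - <<'E'
from c import *
reach([*ST,.15],Q);st()
print(servo_line([*ST,.065],velocity=.06,threshold=4));st()
gripper_to(.04);st("closed")
servo_line([*ST,.075],velocity=.03);st()
cv2.imwrite("pics/s1.png",read_camera("scene")[120:270,90:290].repeat(3,0).repeat(3,1))
E
```

```text
1.14 [0.4751 0.3918 0.1504] F [-0.76  0.38  1.04] w 0.0855 g 0.0
False
 2.71 [0.4758 0.3912 0.0656] F [ 0.57  0.63 -0.18] w 0.0854 g 0.0
closed 3.17 [0.4759 0.3913 0.0657] F [-0.26  0.14  3.79] w 0.0465 g 61.7
 3.65 [0.4755 0.391  0.0751] F [ 0.24 -0.04 -0.34] w 0.0464 g 61.4
```

View pics/s1.png

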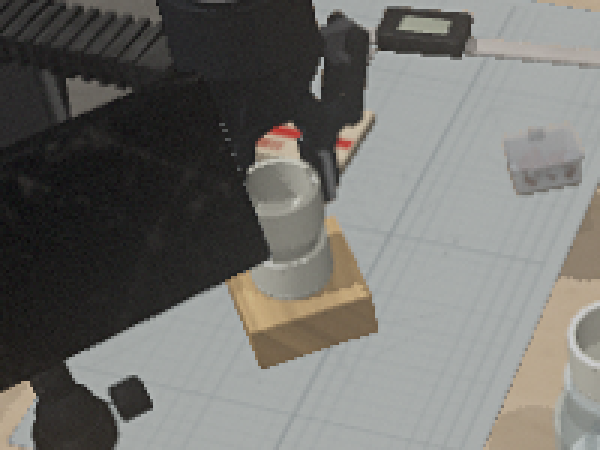

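The plug has been lifted 10 mm and is held by its upper collar, with the right finger tip at crop (335,195). It looks tilted. The width reading is 46.4 mm rather than 48, so I'll check the geometry by projecting the expected points.

```bash
python3 - <<'E'
from c import *
x,y=ST
pts={"tip+x":(x+.024,y,.075),"tip+x out":(x+.034,y,.075),"rimc":(x,y,.1),"rim+x":(x+.024,y,.1),"rim-y":(x,y-.024,.1),"rim+y":(x,y+.024,.1),"rim-x-y":(x-.017,y-.017,.1),"bottom collar -x-y":(x-.017,y-.017,.071),"lower rim":(x,y,.061)}
for k,v in pts.items(): print(k,np.round((proj("scene",v)[0]-[90,120])*3))
im=read_camera("scene")[150:225,160:210]; cv2.imwrite("pics/s2.png",cv2.resize(im,None,fx=8,fy=8,interpolation=2))
t=read_camera("top")[255:325,140:220];cv2.imwrite("pics/t2.png",cv2.resize(t,None,fx=7,fy=7,interpolation=2))
a=cv2.imread("pics/s2.png");b=cv2.imread("pics/t2.png");b=cv2.resize(b,(400,350));cv2.imwrite("pics/s3.png",np.hstack([a,cv2.copyMakeBorder(b,0,250,0,0,0)]))
E
```

```text
tip+x [321. 201.]
tip+x out [335. 193.]
rimc [279. 189.]
rim+x [314. 168.]
rim-y [305. 211.]
rim+y [254. 169.]
rim-x-y [272. 220.]
bottom collar -x-y [281. 258.]
lower rim [291. 240.]
```

View pics/s3.png

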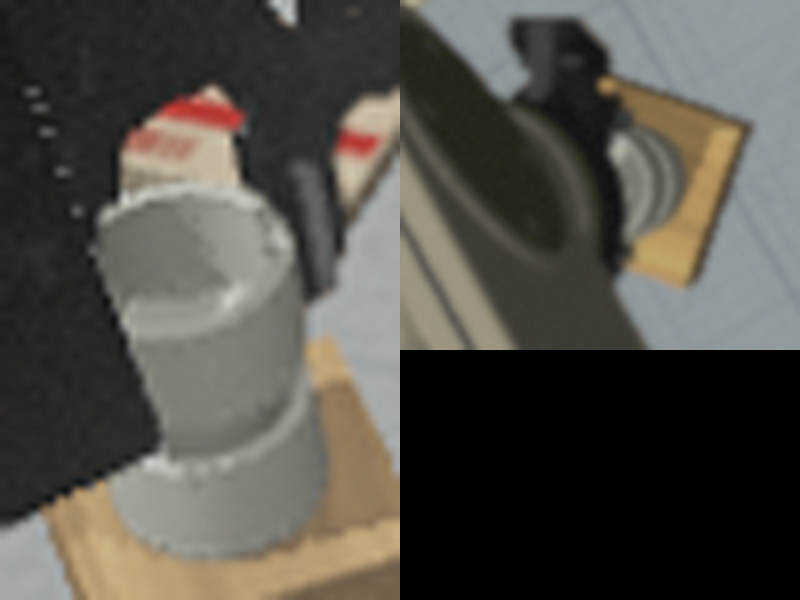

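```bash
python3 - <<'E'
from c import *
servo_line([*ST,.25],velocity=.2);st()
reach([.58,.15,.30],Q);reach([*JR,.22],Q);servo_line([*JR,.14],velocity=.1);wait(.3);st()
im=read_camera("scene");cv2.imwrite("pics/f3.png",im);cv2.imwrite("pics/s4.png",cv2.resize(im[250:390,370:510],None,fx=4,fy=4,interpolation=2))
x,y=JR;z=.165
for n,P in{"rimc":(x,y,z),"bottom collar c":(x,y,z-.029),"underside":(x,y,z-.054),"jar":(x,y,.085)}.items():print(n,np.round((proj("scene",P)[0]-[370,250])*4))
E
```

```text
4.83 [0.4749 0.3906 0.2483] F [-0.25 -0.03 -1.32] w 0.0462 g 61.4
 8.13 [ 0.5376 -0.0938  0.1405] F [ 0.69  0.3  -0.74] w 0.0464 g 61.4
rimc [342. 254.]
bottom collar c [324. 306.]
underside [309. 348.]
jar [294. 389.]
```

View pics/s4.png

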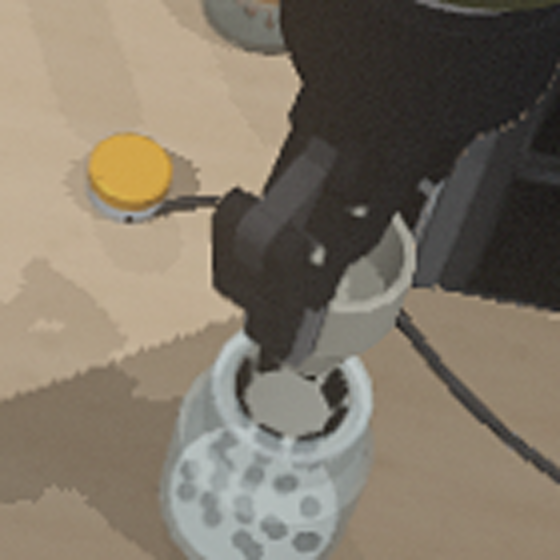

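The finger at −x hides the plug. The mouth is at crop (292,385), and the collar's right edge is at (415,270). I'll turn the gripper 45° so that the fingers lie across the view.

```bash
cat >> c.py <<'E'
a=np.pi/8; Q45=[0,np.cos(a),np.sin(a),0]
E
python3 - <<'E'
from c import *
servo_line([*JR,.17],velocity=.15);reach([*JR,.17],Q45);wait(.3);st()
im=read_camera("scene");cv2.imwrite("pics/f4.png",im);cv2.imwrite("pics/s5.png",cv2.resize(im[250:400,370:520],None,fx=4,fy=4,interpolation=2))
x,y=JR;z=.195
for n,P in{"rimc":(x,y,z),"bottom collar c":(x,y,z-.029),"underside":(x,y,z-.054),"jar":(x,y,.085)}.items():print(n,np.round((proj("scene",P)[0]-[370,250])*4))
E
```

```text
9.61 [ 0.5373 -0.0937  0.1699] F [-0.66 -0.3  -0.03] w 0.0462 g 61.5
rimc [362. 197.]
bottom collar c [343. 252.]
underside [327. 297.]
jar [294. 389.]
```

View pics/s5.png

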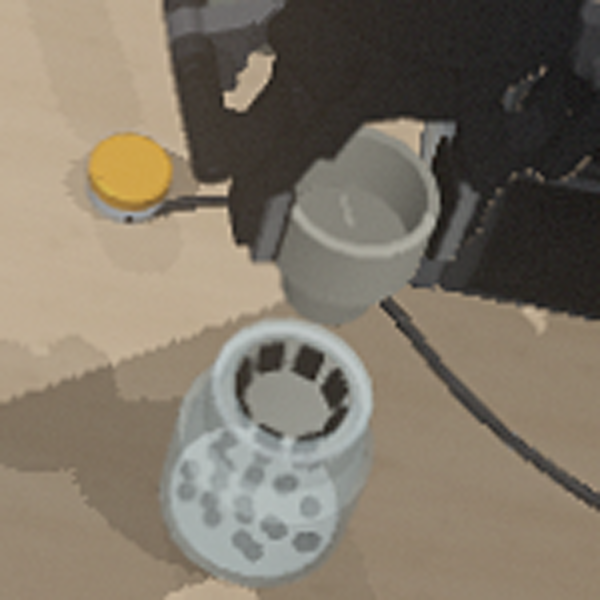

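The plug hangs nearly straight, with its rim at crop (367,192) and its underside at about (326,293). Both are within 2 mm of my predictions. The mouth is at (293,386), also on target. I'll lower it gently, release and check.

```bash
python3 - <<'E'
from c import *
servo_line([*JR,.12],velocity=.1);wait(.2);st("pre")
print(servo_line([*JR,.0998],velocity=.02,threshold=2.5));wait(.2);st("low")
print(np.round(current_torque(),3))
gripper_to(.085);wait(.3);st("open")
servo_line([*JR,.17],velocity=.12);wait(.1);st()
im=read_camera("scene");cv2.imwrite("pics/f5.png",im);cv2.imwrite("pics/s6.png",cv2.resize(im[250:400,370:520],None,fx=4,fy=4,interpolation=2))
x,y=JR;z=.124
for n,P in{"rimc":(x,y,z),"bottom collar c":(x,y,z-.029),"jar":(x,y,.085)}.items():print(n,np.round((proj("scene",P)[0]-[370,250])*4))
E
```

```text
pre 10.51 [ 0.538  -0.0939  0.121 ] F [ 0.46 -0.36  0.4 ] w 0.0465 g 61.4
False
low 11.87 [ 0.5373 -0.0937  0.0999] F [ 0.48 -0.12 -0.63] w 0.0464 g 61.5
[-0.071  0.044  0.008]
open 12.63 [ 0.5373 -0.0937  0.0998] F [1.13 0.59 0.05] w 0.085 g 0.0
 13.47 [ 0.5365 -0.0935  0.1686] F [-0.35 -0.16 -0.31] w 0.0852 g 0.0
rimc [317. 326.]
bottom collar c [300. 374.]
jar [294. 389.]
```

View pics/s6.png

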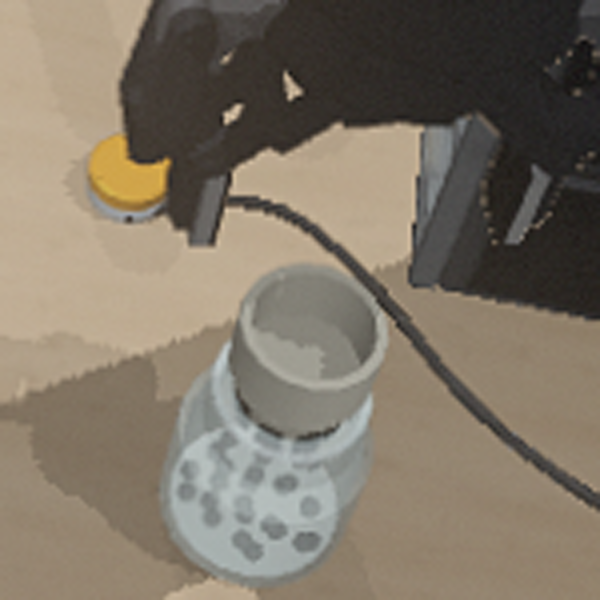

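The plug stands loose and upright in the neck, with its rim centred at crop (313,328) where (317,326) was predicted for 10 mm proud. I'll press on its rim with the fingers partly closed so both tips bear on the wall.

```bash
python3 - <<'E'
from c import *
gripper_to(.03);wait(.2);st()
servo_line([*JR,.14],velocity=.1);wait(.2)
h=servo_line([*JR,.095],velocity=.02,threshold=4);z0=current_position()[2];st(f"contact {h}")
h=servo_line([*JR,z0-.015],velocity=.015,threshold=22);st(f"press {h}")
wait(.3);st()
servo_line([*JR,.17],velocity=.12);wait(.1);st()
im=read_camera("scene");cv2.imwrite("pics/f6.png",im);cv2.imwrite("pics/s7.png",cv2.resize(im[250:400,370:520],None,fx=4,fy=4,interpolation=2))
x,y=JR;z=.114
for n,P in{"rimc":(x,y,z),"jar":(x,y,.085)}.items():print(n,np.round((proj("scene",P)[0]-[370,250])*4))
E
```

```text
14.29 [ 0.5373 -0.0937  0.17  ] F [-0.31 -0.2   0.88] w 0.0301 g 0.0
contact True 16.12 [ 0.5373 -0.0938  0.1186] F [-0.35  0.04  1.41] w 0.0299 g 0.5
press True 16.72 [ 0.5379 -0.094   0.1135] F [-3.62 -0.11  8.59] w 0.0297 g 4.8
 17.02 [ 0.5379 -0.094   0.1135] F [-2.18  0.41  7.57] w 0.0303 g 3.9
 17.74 [ 0.5365 -0.0935  0.1685] F [-0.26 -0.5  -1.17] w 0.0299 g 0.0
rimc [311. 343.]
jar [294. 389.]
```

View pics/s7.png

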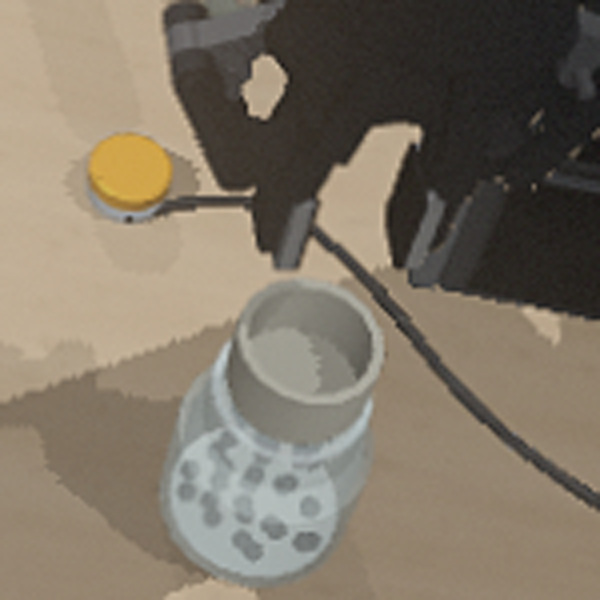

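The rim is now at crop (308,342), where home is about (311,343). By the contact height it is still 3–4 mm proud, so I'll press again in small steps until the force climbs.

```bash
python3 - <<'E'
from c import *
servo_line([*JR,.118],velocity=.08);wait(.1)
for z in np.arange(.1145,.103,-.001):
    servo_line([*JR,z],velocity=.015);wait(.15);f=current_contact_force();st(f"{z:.4f}")
    if f[2]>24: break
servo_line([*JR,.17],velocity=.12);wait(.1);st()
im=read_camera("scene");cv2.imwrite("pics/f7.png",im);cv2.imwrite("pics/s8.png",cv2.resize(im[220:400,270:520],None,fx=3,fy=3,interpolation=2))
x,y=JR
for n,P in{"rimc":(x,y,.114),"jar":(x,y,.085)}.items():print(n,np.round((proj("scene",P)[0]-[270,220])*3))
E
```

```text
0.1145 19.23 [ 0.5373 -0.0937  0.1146] F [-0.61  0.43 -0.18] w 0.0299 g 0.0
0.1135 19.62 [ 0.5374 -0.0937  0.1136] F [0.11 0.04 0.53] w 0.0298 g 0.4
0.1125 20.02 [ 0.5376 -0.0937  0.1135] F [-3.26  1.47  8.87] w 0.0297 g 4.0
0.1115 20.43 [ 0.5378 -0.0938  0.1134] F [-5.8   1.47 15.16] w 0.0298 g 7.3
0.1105 20.82 [ 0.5381 -0.0938  0.1134] F [-7.86  2.09 20.63] w 0.0299 g 10.4
0.1095 21.23 [ 0.5385 -0.0939  0.1134] F [-10.61   2.95  28.05] w 0.0296 g 13.6
 21.98 [ 0.5365 -0.0935  0.1685] F [-0.7  -0.   -1.01] w 0.0298 g 0.0
rimc [533. 347.]
jar [521. 382.]
```

View pics/s8.png

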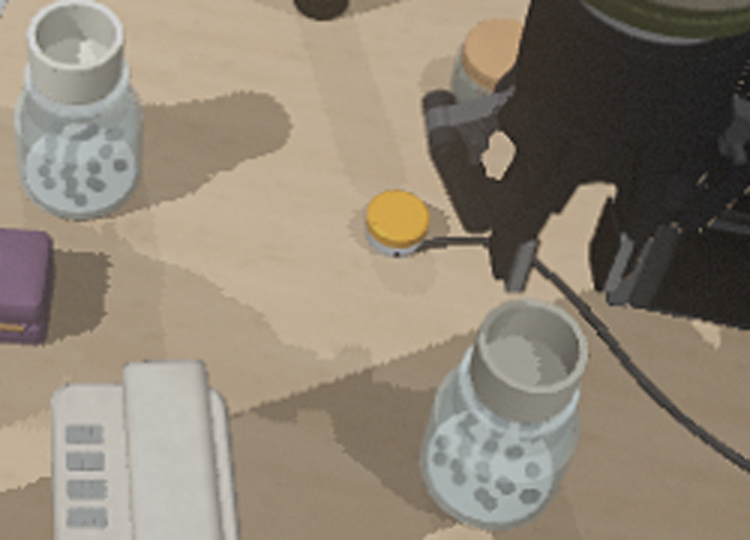

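The collar is seated. There is a hard stop at z = 0.1134 with 28 N (home is 0.114), the rim is at crop (532,346) against (533,347) predicted, and the closed jar is untouched. As a tilt check I'll press once more with the fingers turned 90°, then retreat and hand in.

```bash
python3 - <<'E'
from c import *
b=3*np.pi/8;Q135=[0,np.cos(b),np.sin(b),0]
reach([*JR,.17],Q135);servo_line([*JR,.118],velocity=.08);wait(.1)
for z in np.arange(.1145,.1095,-.001):
    servo_line([*JR,z],velocity=.015);wait(.15);f=current_contact_force();st(f"{z:.4f}")
    if f[2]>20: break
servo_line([*JR,.25],velocity=.15);wait(.5);st()
im=read_camera("scene");a=cv2.imread("pics/f7.png")
d=cv2.absdiff(im,a).max(2)>60; print("changed px in closed-jar area",d[200:300,270:320].sum(),"jar body",d[355:400,405:465].sum(),"stack",d[170:240,160:215].sum())
finish_job();print("done",current_t())
E
```

```text
0.1145 24.87 [ 0.5373 -0.0937  0.1145] F [ 1.15 -0.42  0.09] w 0.0302 g 0.0
0.1135 25.27 [ 0.5374 -0.0938  0.1136] F [0.37 0.49 0.79] w 0.03 g 0.4
0.1125 25.67 [ 0.5376 -0.0938  0.1135] F [-3.38  0.94  8.21] w 0.0302 g 3.9
0.1115 26.07 [ 0.5379 -0.0939  0.1135] F [-5.01  1.41 13.74] w 0.0299 g 7.0
0.1105 26.47 [ 0.5383 -0.0941  0.1135] F [-7.18  0.67 20.28] w 0.0298 g 10.0
 28.05 [ 0.5373 -0.0937  0.2499] F [ 0.1   0.08 -0.16] w 0.0301 g 0.0
changed px in closed-jar area 0 jar body 0 stack 548
the job is handed in; nothing more can be done
the job is handed in; nothing more can be done
```

I handed the job in at about 28 s: the top plug is pressed home in the open jar, with the same hard stop at z = 0.1135 in two finger orientations, but I don't have the verdict and did not view the lower plug after the lift (a last image check showed unexplained pixel changes near the stack).

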